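# Pack the site tool tray and lock up its carry handle

## Task

Get the tool tray ready to be carried out on a job: put the one or two steel tube offcuts left in its bays onto the scrap heap on the bench left of the tray, and, with the carry handle still folded down, lay the tape measure, cold chisel, spanner and pliers - those of them that are on the bench right of the tray - each lengthwise in its own bay, down on its floor: from the far end, tape measure (left of the nuts), chisel, spanner, and pliers nearest the robot. When all is packed, swing the carry handle up and over until it snaps home in its upright detent and leave it there; do not knock over the bottle behind the tools.

Things in the scene. Friction and masses are not known exactly. Their poses are not given: they have to be found in the camera images.
- tray: Grey sheet-steel tool tray, 206 mm along its x (pointing to the robot's right) by 295 mm along its y (pointing away from the robot); it does not shift. Origin: centre of its underside. Four bays side by side, each 200 mm long along its x. Bay floor 6 mm above the bench, tops of the 3 mm dividers 26 mm, outer walls 36 mm; an ear amid its near and far end walls rises to 56 mm and carries the handle.
- bay_tape (a point): Middle of the floor of the tape-measure bay: the left (tray -x) part of the farthest bay, 68 mm wide, 116 mm long; beyond its cross divider lie three spare nuts that stay there. Axes as the tray's.
- bay_chisel (a point): Middle of the floor of the chisel bay, second from the far end, 64 mm wide; axes as the tray's.
- bay_spanner (a point): Middle of the floor of the spanner bay, third from the far end, 64 mm wide; axes as the tray's.
- bay_pliers (a point): Middle of the floor of the pliers bay, nearest the robot, 84 mm wide; axes as the tray's.
- carry_handle (a joint): Drop handle (rad): 0 = folded level, bar left of the tray (its -x); grows as the bar swings up and over towards tray +x; 1.57 = upright, 1.62 = end stop. A spring strut resists the swing, needing up to about 9 N at the bar, until dead centre at 1.37; past about 1.42 it snaps the handle to the stop and holds it there. Let go short of dead centre, it falls back.
- handle_hinge (a point): Middle of the handle's hinge line, 45 mm above the bench over the tray's centre; the hinge line runs along the tray's y.
- handle_grip (a point): Middle of the handle's bar: black rubber sleeve 20 mm in diameter, 110 mm long (along the tray's y) on a 12 mm steel bar 285 mm long, 140 mm from the hinge line. Flat steel arms join the bar's ends to the hubs outside the tray's end walls. Folded, the bar's centre is 37 mm outside the left wall, 45 mm above the bench, free beneath.
- tape_measure: Yellow tape measure standing on edge, 39 mm thick (its x), 90 mm long (its y, tape tongue at -y), 62 mm tall; the case itself spans y = -25 to 45 mm. Origin: middle of its length, on the underside. May be absent.
- cold_chisel: Cold chisel, 165 mm long, round dark shank 17 mm thick at +y, flat 22 mm cutting end at -y; long axis = its y. Origin: middle of its length, on the underside. May be absent.
- spanner: Double open-ended steel spanner, 186 mm long, 43 mm over the larger head, 6 mm thick; the shank (14 mm wide, from y = -50 to 55 mm) runs along its y. Origin: middle of its length, on the underside. May be absent.
- pliers: Combination pliers with red grips, 181 mm long, 12 mm thick; long axis = its y, jaws at -y, joint at y = -41 mm (28 mm wide there), grips spreading to 54 mm over all at +y. Origin: middle of its length, on the underside. May be absent.
- thin_offcut: Rusty square-tube offcut, 25 x 90 x 25 mm (long axis its y), left in the pliers bay. Origin: centre of its underside. May be absent.
- thick_offcut: Square-tube offcut, 40 x 110 x 40 mm (long axis its y), left in the spanner bay. Origin: centre of its underside. May be absent.
- scrap_heap (a point): Middle, at bench height, of the heap of thin cut ends and scraps on the bench left of the tray; it always lies here and reaches at least 0.1 m to either side and 0.1 m nearer and farther. The few solid pieces close by are no higher than 30 mm and lie to its left; at this point and to its right a thing comes to rest on the bench top.
- spatter_bottle: Blue bottle, white cap, 65 mm wide, 160 mm tall, standing at the back right: a bystander. Origin: centre of its underside, z up.

How it is judged:
On the way, in this order (a step that is already met when the one before it is completed fails the run):
1. the offcuts lie on the scrap heap and the tools lie in their bays, with the handle not yet up (y of tape_measure in the frame of bay_tape between -0.026 and 0.026 m and x of tape_measure in the frame of bay_tape between -0.03 and 0.03 m and z of tape_measure in the frame of bay_tape between -0.012 and 0.032 m and angle between tape_measure's own y axis and vertical between 1.4708 and 1.6708 rad and angle between the y axis of each of tape_measure, cold_chisel, spanner, pliers and the x axis of tray, either way round below 0.35 rad and linear speed of each of tape_measure, cold_chisel, spanner, pliers, thin_offcut, thick_offcut below 0.03 m/s and y of cold_chisel in the frame of bay_chisel between -0.022 and 0.022 m and x of cold_chisel in the frame of bay_chisel between -0.03 and 0.03 m and z of cold_chisel in the frame of bay_chisel between -0.008 and 0.028 m and angle between cold_chisel's own y axis and vertical between 1.4708 and 1.6708 rad and y of spanner in the frame of bay_spanner between -0.022 and 0.022 m and x of spanner in the frame of bay_spanner between -0.03 and 0.03 m and z of spanner in the frame of bay_spanner between -0.004 and 0.024 m and angle between spanner's own y axis and vertical between 1.4708 and 1.6708 rad and y of pliers in the frame of bay_pliers between -0.032 and 0.032 m and x of pliers in the frame of bay_pliers between -0.03 and 0.03 m and z of pliers in the frame of bay_pliers between -0.004 and 0.024 m and angle between pliers's own y axis and vertical between 1.4708 and 1.6708 rad and world x of thin_offcut between 0.22 and 0.62 m and world y of thin_offcut between 0.19 and 0.49 m and height (world z) of each of thin_offcut, thick_offcut below 0.045 m and world x of thick_offcut between 0.22 and 0.62 m and world y of thick_offcut between 0.19 and 0.49 m and value of joint carry_handle below 1.2 rad), for 0.2 s.
2. the carry handle is swung up into its upright detent (value of joint carry_handle above 1.57 rad and velocity of joint carry_handle between -0.05 and 0.05 rad/s), for 0.2 s.
At the end, for the whole second after the job is handed in: Each tool present lies along its bay, level (0.1 rad) on its floor, its middle within 22 mm (tape 26, pliers 32) of the bay's centre line and 30 mm of its middle; each offcut lies on the scrap heap (x 0.22 to 0.62, y 0.19 to 0.49 m); the handle is past 1.57 rad in its detent; all at rest (all of step 2 and y of tape_measure in the frame of bay_tape between -0.026 and 0.026 m and x of tape_measure in the frame of bay_tape between -0.03 and 0.03 m and z of tape_measure in the frame of bay_tape between -0.012 and 0.032 m and angle between tape_measure's own y axis and vertical between 1.4708 and 1.6708 rad and angle between the y axis of each of tape_measure, cold_chisel, spanner, pliers and the x axis of tray, either way round below 0.35 rad and linear speed of each of tape_measure, cold_chisel, spanner, pliers, thin_offcut, thick_offcut below 0.03 m/s and y of cold_chisel in the frame of bay_chisel between -0.022 and 0.022 m and x of cold_chisel in the frame of bay_chisel between -0.03 and 0.03 m and z of cold_chisel in the frame of bay_chisel between -0.008 and 0.028 m and angle between cold_chisel's own y axis and vertical between 1.4708 and 1.6708 rad and y of spanner in the frame of bay_spanner between -0.022 and 0.022 m and x of spanner in the frame of bay_spanner between -0.03 and 0.03 m and z of spanner in the frame of bay_spanner between -0.004 and 0.024 m and angle between spanner's own y axis and vertical between 1.4708 and 1.6708 rad and y of pliers in the frame of bay_pliers between -0.032 and 0.032 m and x of pliers in the frame of bay_pliers between -0.03 and 0.03 m and z of pliers in the frame of bay_pliers between -0.004 and 0.024 m and angle between pliers's own y axis and vertical between 1.4708 and 1.6708 rad and world x of thin_offcut between 0.22 and 0.62 m and world y of thin_offcut between 0.19 and 0.49 m and height (world z) of each of thin_offcut, thick_offcut below 0.045 m and world x of thick_offcut between 0.22 and 0.62 m and world y of thick_offcut between 0.19 and 0.49 m); the robot touches nothing.
It fails at once if the bottle at the back is knocked over (angle between spatter_bottle's own z axis and vertical above 0.6 rad).
Of tape_measure, cold_chisel, spanner, pliers only 3 to 4 are there at a start; the rules pass over those that are not, and their reading is None.
Of thin_offcut, thick_offcut only 1 to 2 are there at a start; the rules pass over those that are not, and their reading is None.
At some moment in a run one of cold_chisel, spanner, pliers may be knocked a few centimetres aside while the robot is not near it.
Once in a run the grip may slacken for a moment while it holds something.
It also fails if it takes over 208 s, if anything falls off the work surface, if the arm or the gripper's body presses on something with over 40 N, if the wrist force passes 120 N, or if a joint passes its speed limit or range.

## Robot

A 6-joint arm with a two-finger parallel gripper is mounted at the origin on the work surface; the furniture and walls round the work are solid. World frame = base frame: x ahead of the robot, y to its left, z up, the work surface at z = 0. Lengths are in m, angles in rad, forces in N, time in s.
With the tool pointing down it reaches from about 0.325 to 0.775 m from the base axis. Payload 5.5 kg.
Tool frame: the origin (TCP) lies between the finger pads; the fingertips stand 11 mm ahead of it and the grasp point (between the pads) lies 8 mm behind it (robot.tip_extent is the distance from the TCP to the fingertips, in m); z points along the fingers, y is the line along which they close (so a half turn about z gives the same grasp; the last joint's range is limited). The gripper opens to 85 mm and grips with 20 to 120 N. Pads are 22 mm wide; open, the fingers measure 114 mm over their backs; the gripper's body (76 mm by 85 mm) begins 54 mm behind the grasp point. The pads swing forward as they close: fully open they stand 13 mm farther back than shut.
Start: joints at [-1.385, 0.091, 1.231, -0, 1.82, -0.057], TCP at [0.144, -0.582, 0.242] pointing down, gripper open.
Joint ranges: [-2.87, 2.87], [-0.86, 2.18], [0.17, 2.46], [-1.51, 4.65], [0.06, 2.69], [-2.65, 2.65]. Speed limits (rad/s): [2.57, 2.57, 3.01, 3.14, 3.14, 3.14].

## Interface

Orientations are given as a 3x3 rotation matrix whose columns are the frame's x, y, z axes.
In Python, from bench import robot gives the robot as it stands. Calls block until the motion is done:
- robot.move_pose(position, orientation): joint-space move of the TCP to a pose.
- robot.move_l(position, rate=0.15, rotation=None): straight line of the TCP; rotation=None keeps the orientation; rate is the mean speed in m/s.
- robot.movej(angles): joint-space move.
- robot.ungrasp() and robot.close(effort=None): open the fingers fully, or close them until they stop; effort is the grip in N (None keeps the last).
- robot.wait(seconds).
- robot.inverse_kinematics(position, orientation): joint angles nearest the present ones, or None.
- robot.snapshot(name): name is "scene" or "top"; returns a dict with "color" (384x512x3 uint8, red, green, blue), "depth" (384x512 float32, m along the optical axis (not along the pixel's ray), 0 where there is no reading), "fx", "fy", "cx", "cy" (pixels), "world_from_camera" (4x4, takes a point from camera to world coordinates). Camera axes: x right, y up, looking along -z (the intrinsics and any distortion apply to the point x, -y, -z); pixel columns grow to the right and rows downward; lengths in m; the calibration is good to about 2 mm. A picture is of the moment at which its call begins.
A pose or a line that the arm cannot do raises robot.Unreachable and nothing moves.
- robot.sign_off(): hands the job in; it is judged then, once.
Readings, each from a call of its own:
- robot.get_time(): time.
- robot.get_joint_positions(): joint angles.
- robot.get_joint_vel(): joint speeds.
- robot.get_joint_efforts(): joint torques, N m.
- robot.get_eef_pos(): TCP position.
- robot.get_eef_rot(): TCP orientation.
- robot.get_force(): force on the tool from outside, world axes, zero at the start.
- robot.get_moment(): the same for the moment, N m.
- robot.get_grip_width(): finger opening in m.
- robot.get_finger_force(): force on a finger pad.
Only numpy, scipy, OpenCV 4.12 (cv2) and the standard library are available. Lean on these libraries where they do the work, as an engineer would, in place of code of your own. Each camera call takes 0.05 s, during which the arm holds its last target. There are 200 camera calls.

## Working session

There is one attempt and no reset: what is moved stays moved. The work goes in short steps, each a Python script; the robot and the scene stay as the last script left them, time stands still between calls to the robot, and variables do not carry over. Pictures are saved under pics/ and viewed, at most 14 in all, crops included, and the job is handed in when it is done.

```bash
ls; mkdir -p pics; cat > h.py <<'E'
import numpy as np, cv2, sys
from bench import robot
def snap(n):
    s=robot.snapshot(n); np.savez('%s.npz'%n,**s); return s
def world(s,u,v,d=None):
    d=s['depth'][int(round(v)),int(round(u))] if d is None else d
    x=(u-s['cx'])/s['fx']*d; y=(v-s['cy'])/s['fy']*d
    return (s['world_from_camera']@np.array([x,-y,-d,1]))[:3]
def cloud(s):
    d=s['depth'];h,w=d.shape;u,v=np.meshgrid(np.arange(w),np.arange(h))
    P=np.stack([(u-s['cx'])/s['fx']*d,-(v-s['cy'])/s['fy']*d,-d,np.ones_like(d)],-1)
    return (P@s['world_from_camera'].T)[...,:3]
def save(img,name,k=1):
    cv2.imwrite('pics/'+name,cv2.resize(img[...,::-1],None,fx=k,fy=k,interpolation=cv2.INTER_CUBIC))
E
python3 - <<'E'
from h import *
for n in('top','scene'):
    s=snap(n); save(s['color'],n+'1.png',1.56); print(n,s['fx'],s['cx'],s['cy'],s['world_from_camera'].round(3).tolist(), [k for k in s])
print(robot.get_time(), robot.tip_extent)
E
```

```text
pics
top 355.89885438264923 249.9871311495882 187.43870870507277 [[-0.029, 0.999, -0.025, 0.559], [-0.999, -0.029, 0.017, -0.037], [0.016, 0.026, 1.0, 1.037], [0.0, 0.0, 0.0, 1.0]] ['color', 'depth', 'fx', 'fy', 'cx', 'cy', 'world_from_camera']
scene 435.32656220955624 259.29764144224424 184.594301641917 [[0.214, -0.402, 0.89, 1.756], [0.976, 0.062, -0.206, -0.33], [0.027, 0.914, 0.406, 0.578], [0.0, 0.0, 0.0, 1.0]] ['color', 'depth', 'fx', 'fy', 'cx', 'cy', 'world_from_camera']
0.1 0.011
```

View pics/top1.png

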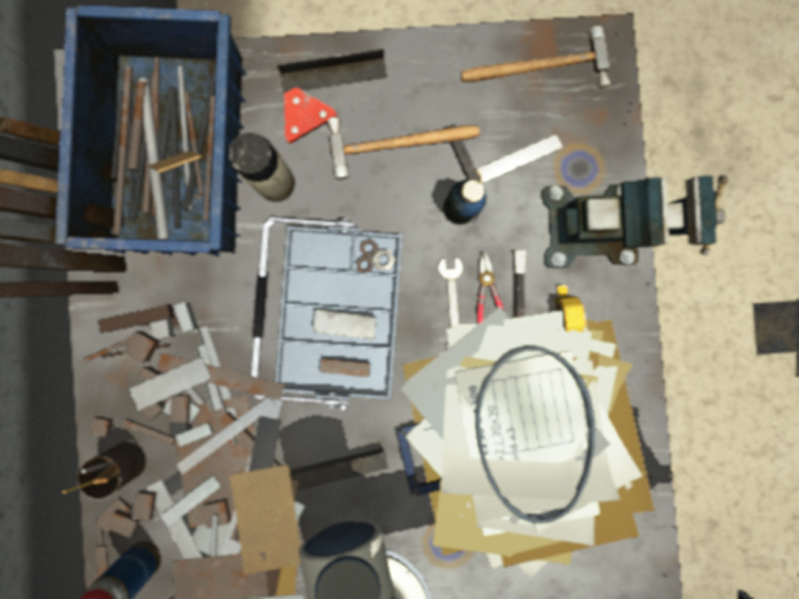

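View pics/scene1.png

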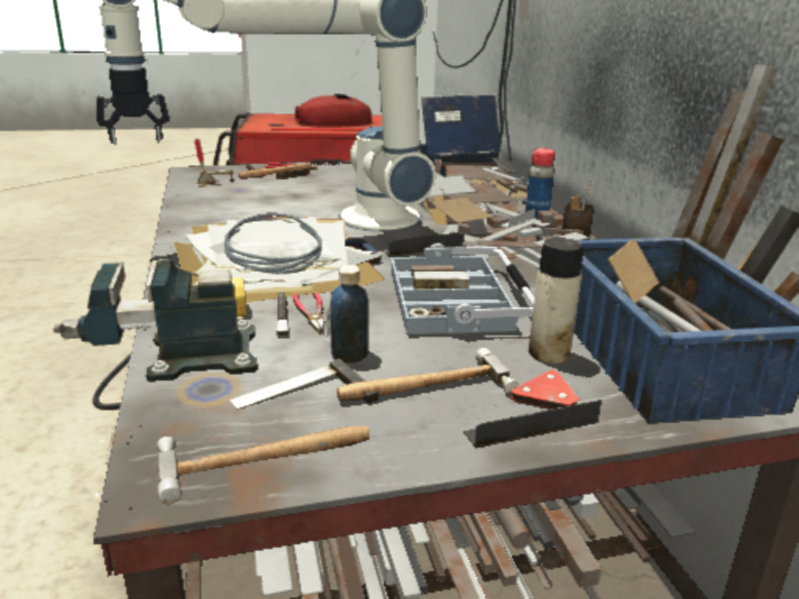

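```bash
python3 - <<'E'
from h import *
s=dict(np.load('top.npz')); P=cloud(s)
save(s['color'][150:265,250:410],'crop1.png',5)
save(s['color'][130:265,155:265],'crop2.png',4.4)
# ortho heights around tools
z=P[...,2]
print('x rows 155..225 step5, cols 280..375 step 5 (mm)')
for v in range(155,235,5): print(v,round(P[v,330,0],3),(z[v,275:380:5]*1000).round().astype(int))
print(P[190,275:380:5,1].round(3))
E
```

```text
x rows 155..225 step5, cols 280..375 step 5 (mm)
155 0.674 [-3 -4 -2 -1 -1 -1 -2 -3 -3 -1 -1 -3  0  1  0 -6  9 24 47 30 26]
160 0.658 [-1 -2  1 -3 -1 -2 -3 -3 -4 -1 -1 12  9  2  1 12 12 12 11 12 12]
165 0.643 [   3   -1   -1   -4   -3   -1    0    9   -3   -1   -3   14 1037   -2
    1   15   18   24   11    2   -5]
170 0.629 [-4 -4 -5 -1  4  0 -3 10 -3 -4 -1 13 13 -1  0 12 10 12 -3 -5 -2]
175 0.615 [-4 -4  5  7  2 -1 -3  8 -3 -1 -3  9 -2 -3  2 -5  0 -3 -2 -3 -2]
180 0.6 [-1 -2 -2  9 -2  4 -2 11 11 -2  1 12 -2 -2 -2 -1 -3 -1 -2 -4 -3]
185 0.586 [ 0 -2 -1  3 -2 -2 -4  8  6 -2 -2 10 -2  0 -3 -4 -6  5 -1 -4 -2]
190 0.571 [-5 -2 -2  4 -4  1 -8 -2  0 -2 -1 11 -3 -4 -2 -2 -1 22 36 -5 -1]
195 0.559 [  -3    0    2    9   -2    0   -1   -2 1037    9    0 1037   -2    0
    0   -1    8   55   53   55   -5]
200 0.542 [ 0 -4 -3  6 -1 -3  7 -2 60 53 -4 12 -4 -4  0  0 45 50 61 62  2]
205 0.529 [   1    0    0    8   -6   -2    5   55   53   47   48   44   44   40
   44 1037   40   47   61   60   13]
210 0.515 [-2 -2 -5 58 54 53 54 50 52 49 50 45 47 50 43 40 42 42 58 58 43]
215 0.501 [-5 -3  0 50 52 54 50 48 45 48 49 45 50 46 49 51 47 47 52 54 55]
220 0.487 [-1 -1 -4 56 53 51 46 45 43 47 46 48 48 47 45 50 44 46 48 48 49]
225 0.476 [-1 -1 55 54 48 48 42 43 40 42 54 79 79 44 45 86 45 56 58 45 50]
230 0.459 [ 4 54 48 49 48 43 44 43 44 67 73 45 63 59 55 55 57 88 55 43 47]
[-0.128 -0.142 -0.157 -0.171 -0.186 -0.2   -0.217 -0.23  -0.244 -0.259
 -0.274 -0.286 -0.304 -0.319 -0.333 -0.348 -0.362 -0.369 -0.379 -0.408
 -0.421]
```

View pics/crop1.png

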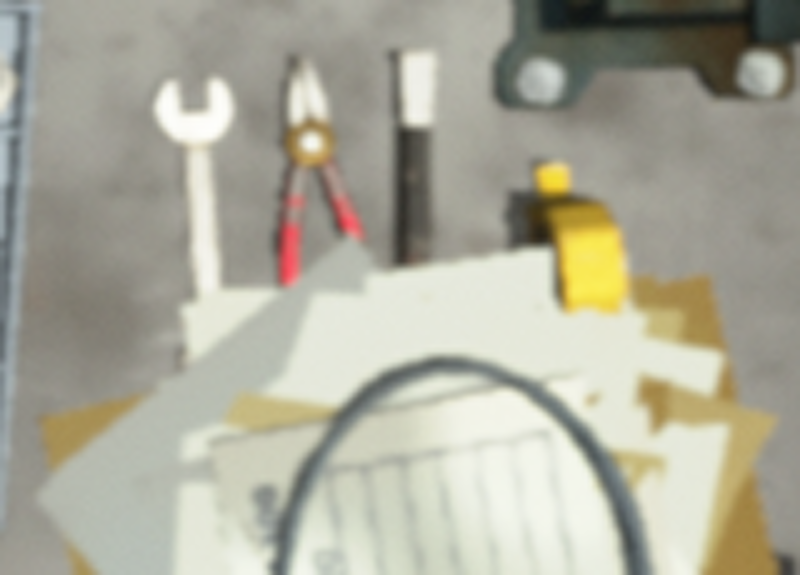

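View pics/crop2.png

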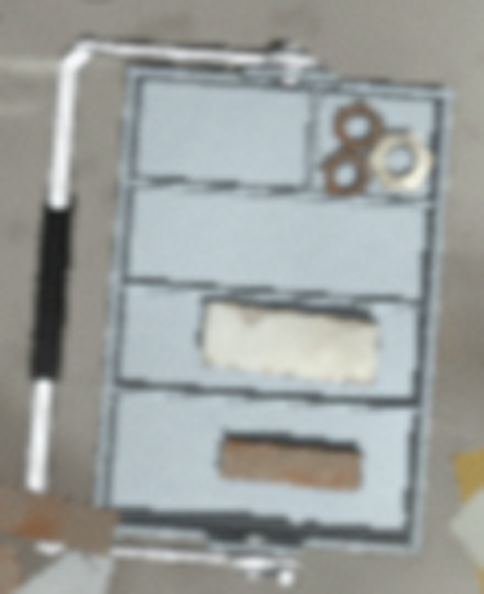

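```bash
python3 - <<'E'
from h import *
s=dict(np.load('scene.npz')); P=cloud(s)
save(s['color'][130:240,90:250],'crop3.png',5)
for u in (165,180,188,195,205,215,225,235):
    print(u,[tuple((P[v,u]*1000).round().astype(int).tolist()) for v in range(165,212,5)])
E
```

```text
165 [(472, -334, 81), (433, -335, 48), (466, -336, 45), (501, -336, 43), (492, -337, 22), (510, -338, 13), (510, -339, -4), (554, -340, 0), (582, -341, -3), (620, -341, 0)]
180 [(486, -288, 83), (464, -288, 58), (483, -290, 49), (503, -291, 40), (507, -292, 25), (523, -293, 16), (561, -295, 17), (594, -297, 16), (622, -299, 14), (651, -300, 13)]
188 [(482, -264, 80), (483, -265, 64), (477, -265, 45), (506, -267, 40), (508, -268, 24), (507, -268, 7), (526, -270, -1), (560, -272, -2), (594, -275, -2), (628, -277, -1)]
195 [(460, -241, 71), (461, -241, 54), (479, -243, 44), (527, -247, 48), (508, -246, 23), (492, -246, -2), (530, -249, -1), (580, -253, 6), (597, -254, -2), (631, -257, -1)]
205 [(407, -204, 48), (438, -208, 43), (482, -212, 43), (487, -213, 29), (497, -214, 16), (521, -217, 9), (555, -220, 8), (591, -224, 9), (629, -228, 12), (652, -230, 7)]
215 [(418, -172, 50), (444, -176, 43), (500, -183, 49), (433, -175, 3), (740, -211, 122), (756, -213, 116), (764, -214, 106), (762, -214, 91), (763, -215, 77), (758, -214, 60)]
225 [(390, -135, 38), (736, -185, 161), (762, -188, 158), (760, -188, 144), (757, -188, 128), (767, -189, 119), (774, -190, 109), (775, -191, 95), (774, -191, 80), (773, -190, 66)]
235 [(415, -105, 46), (364, -96, 6), (408, -104, 6), (446, -110, 4), (471, -114, -3), (749, -161, 109), (757, -162, 99), (755, -162, 83), (758, -162, 70), (756, -162, 55)]
```

View pics/crop3.png

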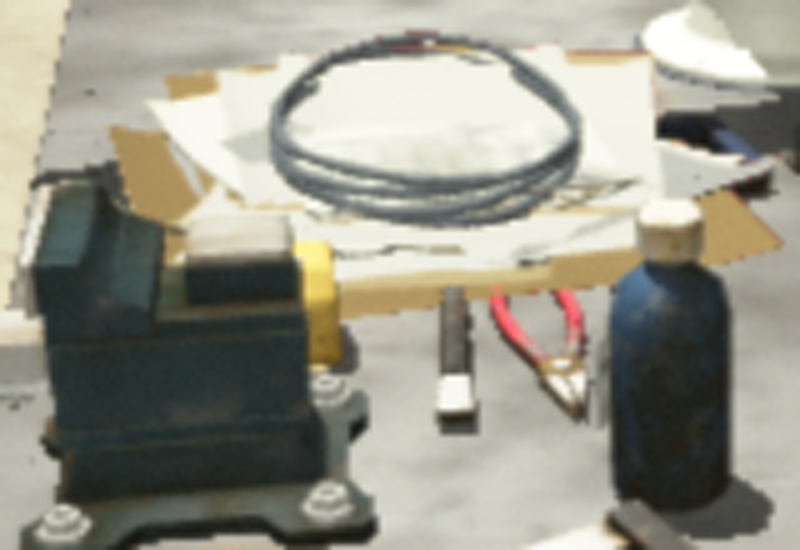

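```bash
cat >> h.py <<'E'
def ray(s,u,v,z):
    o=s['world_from_camera'][:3,3]; d=world(s,u,v,1.0)-o
    return o+d*(z-o[2])/d[2]
def cr(s,off,k,pts,z):
    return np.array([ray(s,(a+.5)/k-.5+off[0],(b+.5)/k-.5+off[1],z) for a,b in pts])
def down(yaw):  # closing axis (tool y) at angle yaw from world x; tool z down
    y=np.array([np.cos(yaw),np.sin(yaw),0]); z=np.array([0,0,-1.]); return np.stack([np.cross(y,z),y,z],1)
E
python3 - <<'E'
from h import *
s=dict(np.load('top.npz'))
T=cr(s,(155,130),4.4,[(130,68),(452,90),(420,548),(98,525)],.034)
print('tray corners\n',T.round(3)); c=T.mean(0); ex=(T[1]-T[0]+T[2]-T[3]);ey=(T[0]-T[3]+T[1]-T[2])
print('c',c.round(3),'size',np.linalg.norm(ex)/2,np.linalg.norm(ey)/2,'ang ex',np.arctan2(ex[1],ex[0]),'ey',np.arctan2(ey[1],ey[0]))
print('thick top',cr(s,(155,130),4.4,[(205,300),(378,318),(376,382),(203,364)],.044).round(3).tolist())
print('thin top',cr(s,(155,130),4.4,[(222,436),(360,446),(360,488),(220,478)],.029).round(3).tolist())
print('bar',cr(s,(155,130),4.4,[(59,205),(43,380)],.055).round(3).tolist())
f=lambda p,z:cr(s,(250,150),5,p,z).round(3).tolist()
print('spanner tip,shank',f([(195,76),(200,150),(208,290)],.004))
print('pliers tip joint mid',f([(300,57),(310,143),(321,225)],.01))
print('chisel',f([(415,50),(414,150),(413,255)],.015))
print('tape top',f([(582,207),(596,308),(555,210),(612,205),(628,300)],.06),'tongue',f([(553,165)],.01))
q=dict(np.load('scene.npz'));P=cloud(q)
print('arm tips',[ (v,(P[v,60:112,2][abs(P[v,60:112,1]+.58)<.1]*1000).round().astype(int).tolist()) for v in (86,88,90,91,92,93)])
for n,p in(('top',robot.get_eef_pos()),):print(p,robot.get_eef_rot().round(2).tolist(),robot.get_grip_width())
# heap heights
z=cloud(s); m=z
for x in np.arange(.3,.6,.03): print(round(x,2),[int(1000*np.max(z[...,2][(abs(z[...,0]-x)<.015)&(abs(z[...,1]-y)<.015)],initial=-.1)) for y in np.arange(.17,.45,.03)])
E
```

```text
tray corners
 [[ 0.709  0.128  0.034]
 [ 0.69  -0.078  0.034]
 [ 0.397 -0.049  0.034]
 [ 0.418  0.155  0.034]]
c [0.554 0.039 0.034] size 0.2061916724463811 0.29309110965490387 ang ex -1.6697042849433732 ey -0.09643536031534233
thick top [[0.559, 0.083, 0.044], [0.545, -0.026, 0.044], [0.504, -0.024, 0.044], [0.519, 0.085, 0.044]]
thin top [[0.472, 0.076, 0.029], [0.463, -0.012, 0.029], [0.436, -0.012, 0.029], [0.445, 0.078, 0.029]]
bar [[0.621, 0.171, 0.055], [0.512, 0.183, 0.055]]
spanner tip,shank [[0.648, -0.169, 0.004], [0.605, -0.171, 0.004], [0.523, -0.173, 0.004]]
pliers tip joint mid [[0.657, -0.23, 0.01], [0.607, -0.234, 0.01], [0.559, -0.239, 0.01]]
chisel [[0.659, -0.295, 0.015], [0.601, -0.293, 0.015], [0.54, -0.29, 0.015]]
tape top [[0.565, -0.374, 0.06], [0.509, -0.379, 0.06], [0.564, -0.359, 0.06], [0.566, -0.39, 0.06], [0.513, -0.397, 0.06]] tongue [[0.59, -0.375, 0.01]]
arm tips [(86, [267, 267, 267, 267, 260, 260, 261, 260, 260]), (88, [261, 260, 261, 260, 260, 252, 255, 254, 252, 253]), (90, [254, 252, 254, 253, 247, 247]), (91, [249, 248, 250, 250, 242]), (92, [246, 245]), (93, [])]
[ 0.14421482 -0.58216406  0.24123712] [[0.97, 0.24, -0.0], [0.24, -0.97, 0.0], [0.0, -0.0, -1.0]] 0.08551861621474671
0.3 [81, 81, 30, 68, 71, 70, 28, 3, 129, 149]
0.33 [76, 75, 70, 72, 72, 71, 70, 3, 103, 155]
0.36 [77, 76, 71, 70, 72, 71, 70, 71, 71, 2]
0.39 [74, 71, 64, 63, 40, 64, 62, 76, 69, 4]
0.42 [75, 74, 75, 73, 76, 80, 78, 80, 75, 3]
0.45 [73, 76, 75, 78, 79, 78, 79, 77, 31, 2]
0.48 [50, 55, 3, 77, 78, 76, 75, 72, 71, 11]
0.51 [56, 57, 1, 32, 57, 4, 70, 72, 71, 23]
0.54 [57, 55, 2, 3, 76, 74, 67, 71, 69, 68]
0.57 [57, 54, 3, 3, 75, 76, 68, 68, 66, 65]
```

```bash
cat >> h.py <<'E'
C=np.array([.554,.039]); PSI=-.097
EY=np.array([np.cos(PSI),np.sin(PSI)]); EX=np.array([np.sin(PSI),-np.cos(PSI)])
def tray(x,y): return C+x*EX+y*EY
def R(p,yaw):
    best=None
    for k in(-1,0,1):
        r=down(yaw+k*np.pi); q=robot.inverse_kinematics(p,r)
        if q is not None and (best is None or abs(q[5])<best[0]): best=(abs(q[5]),r)
    return best[1]
def over(xy,yaw,z=.16):
    p=[xy[0],xy[1],z]; robot.move_pose(p,R(p,yaw))
def lin(xy,z,rate=.2): robot.move_l([xy[0],xy[1],z],rate=rate)
def st(m=''): print(m,'t%.1f'%robot.get_time(),'w%.4f'%robot.get_grip_width(),'ff%.0f'%robot.get_finger_force(),'F',np.round(robot.get_force(),1),'p',np.round(robot.get_eef_pos(),3))
E
cat > s1.py <<'E'
from h import *
g=tray(.014,-.1025+.012)
over(g,PSI,.15); lin(g,.06); lin(g,.038,.08); st('down')
robot.close(20); st('closed')
if robot.get_grip_width()>.02:
    lin(g,.029,.04); st('pressed')
    robot.close(60); st(); lin(g,.13); st('lift')
E
python3 s1.py
```

```text
down t3.6 w0.0857 ff12 F [-10.3   0.5  24.4] p [0.465 0.034 0.043]
closed t4.4 w0.0001 ff12 F [-4.1 -0.1 26.7] p [0.466 0.034 0.044]
```

```bash
cat > s2.py <<'E'
from h import *
p=robot.get_eef_pos(); lin(p[:2],.12); robot.ungrasp()
s=snap('top'); z=cloud(s); m=(z[...,2]>.036)&(z[...,2]<.06)&(abs(z[...,0]-.53)<.04)&(abs(z[...,1]-.03)<.075)
# thick may be occluded by arm; just proceed
g=tray(.010,-.0235)
over(g,PSI,.12); lin(g,.060); lin(g,.036,.08); st('down')
robot.close(60); st('closed')
if robot.get_grip_width()>.03:
    lin(g,.14); st('lift')
    d=np.array([.53,.28]); over(d,PSI,.14); st('over'); lin(d,.05); lin(d,.034,.06); st('dn'); robot.ungrasp(); lin(d,.14); st('end')
E
python3 s2.py
```

```text
down t7.0 w0.0855 ff0 F [ 0.  -0.  -0.5] p [0.529 0.031 0.035]
closed t7.5 w0.0385 ff63 F [1.1 0.8 4. ] p [0.53  0.031 0.037]
lift t8.2 w0.0385 ff62 F [ 0.3 -0.5 -3.6] p [0.529 0.031 0.138]
over t9.2 w0.0387 ff62 F [ 0.4  0.2 -2.8] p [0.53  0.279 0.139]
dn t10.2 w0.0391 ff62 F [ 0.4  0.3 -3. ] p [0.53  0.28  0.034]
end t11.4 w0.0850 ff0 F [ 0.6 -0.5 -0.7] p [0.53  0.28  0.139]
```

```bash
python3 s1.py; python3 - <<'E'
from h import *
if robot.get_grip_width()>.02:
    z=.029-.006+.004
    d=np.array([.44,.28]); over(d,PSI,.14); st('over'); lin(d,.05); lin(d,z,.06); st('dn'); robot.ungrasp(); lin(d,.14); st('end')
E
```

```text
down t13.4 w0.0855 ff0 F [ 0.3 -0.3  0.4] p [0.462 0.034 0.038]
closed t14.0 w0.0242 ff21 F [-1.3 -0.2  2.3] p [0.463 0.034 0.038]
pressed t14.4 w0.0241 ff31 F [-16.6   1.3  31.9] p [0.463 0.034 0.034]
 t14.6 w0.0229 ff59 F [-16.2  -0.1  31.7] p [0.463 0.034 0.034]
lift t15.2 w0.0231 ff59 F [ 0.1 -0.2 -2.3] p [0.462 0.034 0.128]
over t16.2 w0.0233 ff59 F [ 0.5 -0.1 -0.8] p [0.44  0.279 0.139]
dn t17.4 w0.0227 ff61 F [-1.2 -2.3  6.7] p [0.441 0.28  0.028]
end t18.7 w0.0852 ff0 F [-0.6  0.5 -1.4] p [0.44  0.28  0.139]
```

```bash
cat >> h.py <<'E'
def grab(o,a,off,z,slide,eff=60,minw=.004,dz=.008):
    h=np.array([np.cos(a),np.sin(a)]); g=np.array(o)+off*h
    over(g,a+np.pi/2,.17); lin(g,z+.03,.3); lin(g,z,.08); st('dn'); robot.close(eff); st('cl')
    if robot.get_grip_width()<minw: print('MISS'); return None
    sg=np.sign(robot.get_eef_rot()[:2,0]@h)
    lin(g,z+dz,.06); e=g+slide*np.array([1,0]); lin(e,z+dz,.08); lin(e,.2,.25); st('lift'); return sg
def put(t,sg,off,z,zhi=.2,slow=.05):
    # t: target of origin in world
    p=[t[0],t[1],zhi]; r=R(p,PSI); h=sg*r[:2,0]; g=t+off*h
    robot.move_pose([g[0],g[1],zhi],r); st('over'); lin(g,z+.03,.25); lin(g,z,slow); st('low'); robot.ungrasp(); lin(g,.2,.3); st('done')
E
python3 - <<'E'
from h import *
sg=grab([.547,-.376],.1,.006,.0575,.015,80,minw=.03,dz=.004)
if sg: put(tray(-.042,.1105-.006),sg,.006,.0655)
E
```

```text
dn t22.0 w0.0856 ff0 F [0.9 0.1 0.1] p [ 0.553 -0.375  0.057]
cl t22.6 w0.0328 ff79 F [ 0.9 -2.1  3.5] p [ 0.553 -0.376  0.059]
lift t23.9 w0.0330 ff79 F [ 0.3 -1.4 -4.4] p [ 0.567 -0.375  0.198]
over t25.5 w0.0329 ff80 F [-0.3 -0.8 -1.8] p [0.663 0.075 0.2  ]
low t26.9 w0.0327 ff80 F [-0.6 -0.5 -2.5] p [0.663 0.077 0.065]
done t28.0 w0.0853 ff0 F [ 0.7 -0.4 -0.1] p [0.663 0.077 0.201]
```

```bash
python3 - <<'E'
from h import *
robot.move_pose([.42,-.02,.30],R([.42,-.02,.30],PSI))
s=snap('top'); save(s['color'][120:265,140:400],'c4.png',3.07); print(robot.get_time())
E
```

```text
29.1583
```

View pics/c4.png

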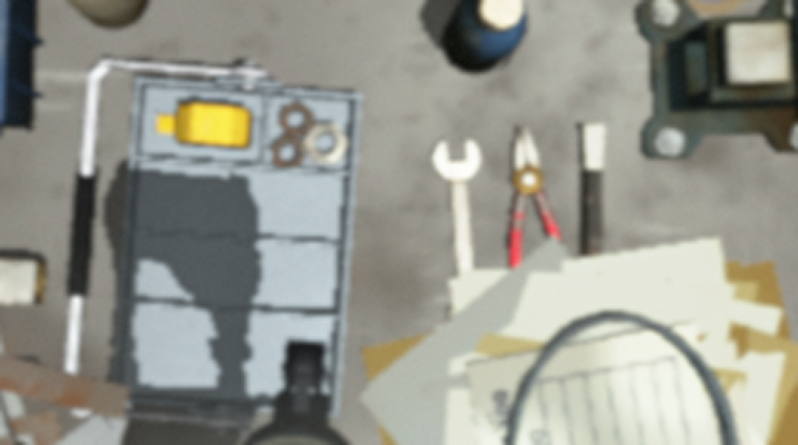

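```bash
python3 - <<'E'
from h import *
sg=grab([.5765,-.2915],-.04,.022,.0135,.04,70,minw=.008)
if sg: put(tray(0,.0415),sg,.022,.038)
over([.42,-.02],PSI,.3)
s=snap('top'); save(s['color'][120:265,140:400],'c5.png',3.07); print(robot.get_time())
E
```

```text
dn t31.6 w0.0853 ff0 F [0.1 1.3 0.3] p [ 0.598 -0.292  0.013]
cl t32.2 w0.0141 ff68 F [-0.2 -0.8  2.2] p [ 0.599 -0.293  0.014]
lift t34.0 w0.0142 ff68 F [ 0.4 -1.6 -3.9] p [ 0.638 -0.292  0.198]
over t35.4 w0.0142 ff68 F [ 1.  -0.4 -3.2] p [0.597 0.056 0.199]
low t36.8 w0.0142 ff68 F [ 0.3  0.3 -3.1] p [0.597 0.057 0.038]
done t38.2 w0.0856 ff0 F [-0.1 -0.3 -0.7] p [0.598 0.057 0.2  ]
39.0917
```

View pics/c5.png

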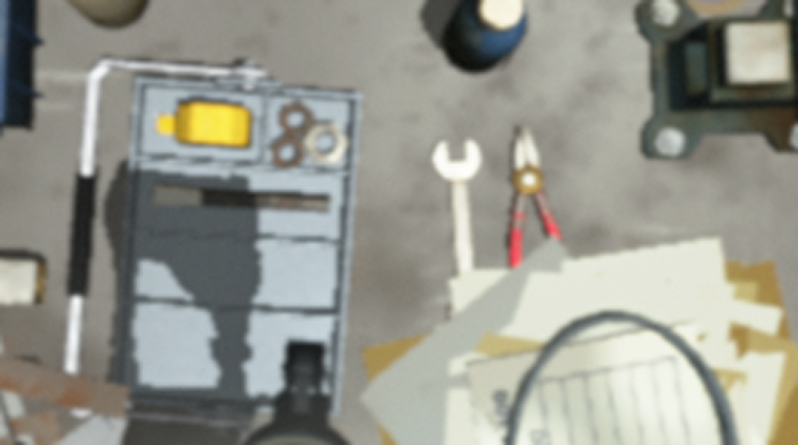

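```bash
sed -i 's/slide\*np.array(\[1,0\])/np.array(slide)/; s/minw=.004,dz=.008/minw=.004,dz=.010/' h.py; python3 - <<'E'
from h import *
sg=grab([.567,-.238],.09,.041,.012,[.065,-.05],70,minw=.015)
if sg:
    r=R([*tray(0,-.0925),.2],PSI); sd=np.sign(sg*r[:2,0]@EX); print('head side',sd)
    put(tray(.006*sd,-.0925),sg,.041,.038)
over([.42,-.25],PSI,.3)
s=snap('top'); save(s['color'][120:265,140:400],'c6.png',3.07); print(robot.get_time())
E
```

```text
dn t41.4 w0.0853 ff0 F [ 0.3 -0.1 -1. ] p [ 0.607 -0.234  0.011]
cl t42.0 w0.0245 ff69 F [-0.5  0.1  3.5] p [ 0.608 -0.234  0.013]
lift t44.3 w0.0242 ff69 F [-0.5  0.8 -4.1] p [ 0.672 -0.284  0.198]
head side -1.0
over t45.9 w0.0247 ff69 F [ 0.5  0.1 -3. ] p [0.467 0.094 0.2  ]
low t47.4 w0.0244 ff69 F [-0.1 -0.8 -2.2] p [0.467 0.095 0.038]
done t48.7 w0.0855 ff0 F [ 0.1  0.1 -0.4] p [0.466 0.095 0.2  ]
50.0667
```

View pics/c6.png

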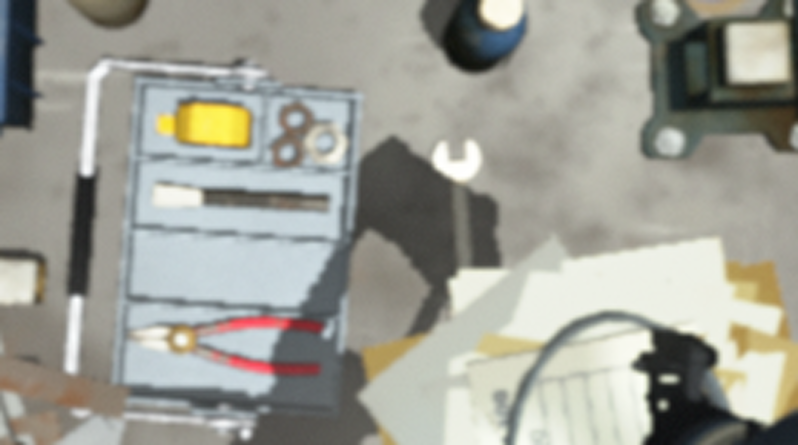

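```bash
python3 - <<'E'
from h import *
sg=grab([.555,-.1715],.024,.035,.0122,[.03,.055],70,minw=.008)
if sg: put(tray(0,-.0255),sg,.035,.038)
over([.42,-.25],PSI,.3)
s=snap('top'); save(s['color'][120:265,140:400],'c7.png',3.07); print(robot.get_time())
E
```

```text
dn t52.7 w0.0855 ff0 F [-0.6 -0.1 -0.1] p [ 0.59  -0.171  0.012]
cl t53.4 w0.0108 ff69 F [-0.8 -0.5  2.3] p [ 0.59  -0.171  0.013]
lift t55.5 w0.0113 ff68 F [ 0.2 -0.3 -1.4] p [ 0.619 -0.116  0.198]
over t56.5 w0.0110 ff68 F [ 0.4 -0.4 -2.2] p [0.532 0.076 0.199]
low t58.0 w0.0106 ff68 F [ 0.2  0.  -2. ] p [0.532 0.076 0.038]
done t59.4 w0.0857 ff0 F [-0.1 -0.1  0.2] p [0.532 0.076 0.2  ]
60.75
```

View pics/c7.png

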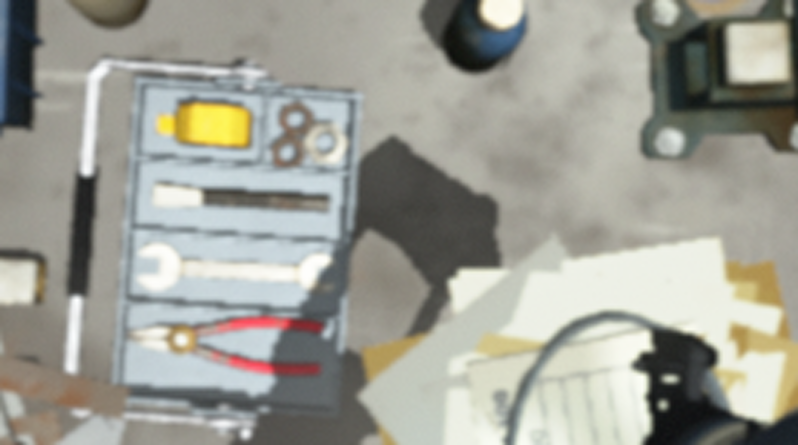

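```bash
python3 - <<'E'
from h import *
s=dict(np.load('top.npz')); W=cloud(s)
L=lambda c,r:W[int(120+r/3.07),int(140+c/3.07)].round(3).tolist()
for n,c,r in(('sp head',160,265),('sp mid',230,269),('sp end',315,272),('ch tip',175,195),('ch end',315,202),('pl joint',181,340),('pl g',300,325),('pl g2',300,370),('tape',225,125),('thick',15,278)): print(n,L(c,r))
save(s['color'][160:260,90:190],'c8.png',5)
E
```

```text
sp head [0.537, 0.114, 0.011]
sp mid [0.532, 0.051, 0.01]
sp end [0.526, -0.03, 0.005]
ch tip [0.602, 0.096, 0.021]
ch end [0.592, -0.032, 0.023]
pl joint [0.468, 0.098, 0.015]
pl g [0.479, -0.014, 0.017]
pl g2 [0.436, -0.013, 0.015]
tape [0.661, 0.045, 0.07]
thick [0.53, 0.243, 0.04]
```

View pics/c8.png

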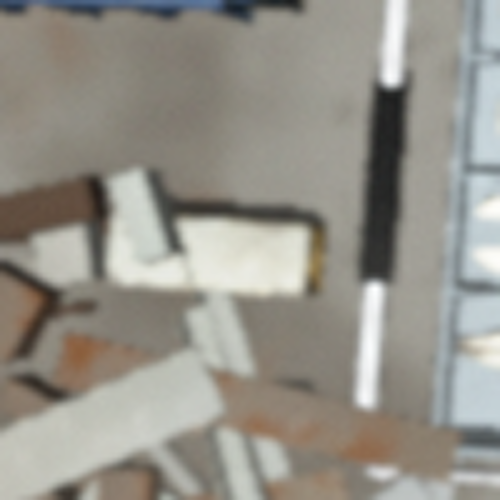

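```bash
python3 - <<'E'
from h import *
def bar(th): 
    p=tray(-.14*np.cos(th),.025); return np.array([p[0],p[1],.045+.14*np.sin(th)])
b=bar(0); over(b[:2],PSI+np.pi/2,.15); lin(b[:2],.07); lin(b[:2],.0455,.08); st('dn')
robot.close(50); st('cl')
if robot.get_grip_width()>.012:
    for th in np.arange(.1,1.61,.1):
        robot.move_l(bar(th).tolist(),rate=.08); 
        if round(th*10)%3==0: st('%.1f'%th)
    robot.move_l(bar(1.61).tolist(),rate=.05); st('top'); robot.ungrasp(); p=robot.get_eef_pos(); lin(p[:2],.32,.1); st('rel')
    over([.42,-.25],PSI,.35)
    robot.wait(.5)
    s=snap('top'); save(s['color'][120:265,140:400],'c9.png',3.07)
    s=snap('scene'); save(s['color'][130:240,210:370],'c10.png',5)
E
```

```text
dn t63.5 w0.0858 ff0 F [ 0.3 -0.2 -0.1] p [0.592 0.176 0.045]
cl t64.1 w0.0182 ff49 F [-1.4 -1.4  3.7] p [0.593 0.176 0.046]
0.3 t65.1 w0.0183 ff49 F [ 3.1  5.2 -5. ] p [0.592 0.171 0.086]
0.6 t66.1 w0.0178 ff50 F [ 2.9 11.4 -0.4] p [0.59  0.155 0.125]
0.9 t67.1 w0.0177 ff49 F [ 0.6 19.   8.1] p [0.588 0.129 0.158]
1.2 t68.0 w0.0172 ff49 F [-6.  21.3 25.3] p [0.585 0.094 0.184]
1.5 t69.0 w0.0147 ff53 F [-18.9   5.3  49.5] p [0.58  0.048 0.199]
top t69.6 w0.0139 ff55 F [-21.4  -3.   50.9] p [0.578 0.03  0.2  ]
rel t71.8 w0.0853 ff0 F [0.6 0.3 0.1] p [0.578 0.031 0.319]
```

View pics/c9.png

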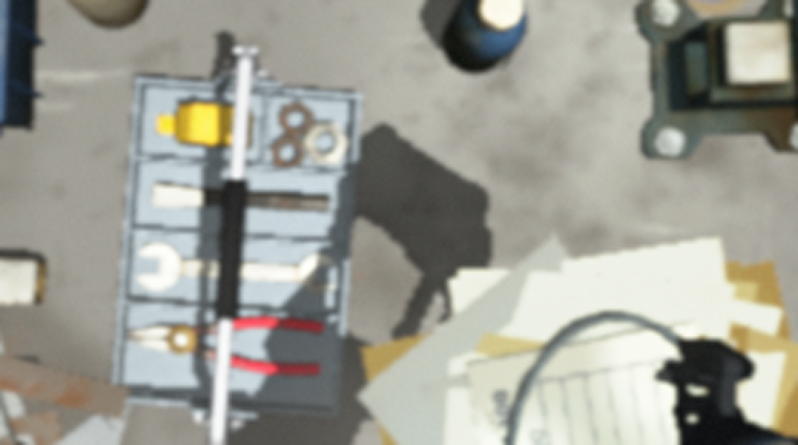

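View pics/c10.png

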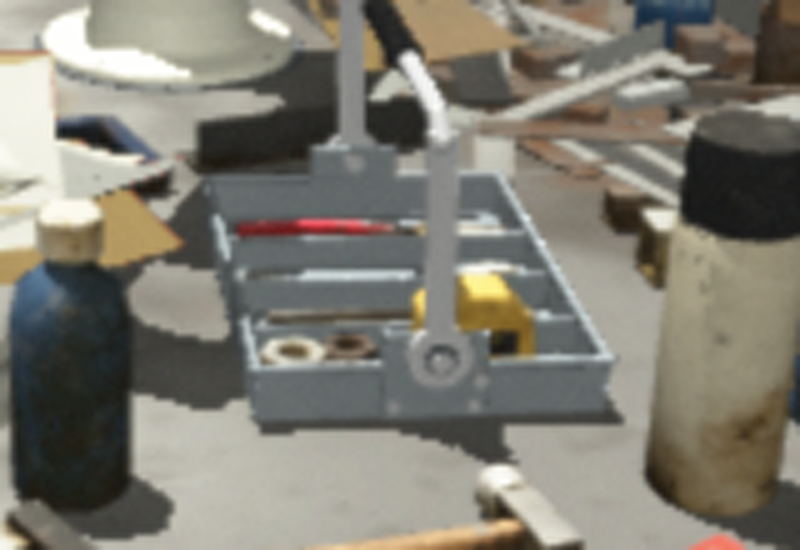

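```bash
python3 - <<'E'
from h import *
for n in('top','scene'):
    W=cloud(dict(np.load(n+'.npz'))).reshape(-1,3)
    d=W[:,:2]-C; x=d@EX; y=d@EY
    m=(abs(y)<.05)&(abs(x)<.16)&(W[:,2]>.08)&(W[:,2]<.22); print(n,m.sum(),np.median(x[m]),x[m].min(),x[m].max(),np.median(W[m,2]),np.sort(W[m,2])[-3:])
E
```

```text
top 357 0.0053934461866444764 -0.005942407662073909 0.015295342256951755 0.19256042401299256 [0.19724314 0.19728301 0.19746666]
scene 79 0.010858225264365518 -0.0015813997672120476 0.01658866005472953 0.192043709338041 [0.19539017 0.19570181 0.19573972]
```

```bash
python3 -c "
from h import *
robot.wait(.5); print(robot.sign_off())"
```

```text
the job is handed in; nothing more can be done
None
```

I handed the job in at about 73 s of robot time; all four tools are in their bays, the carry handle is upright and the bottle is still standing, but I never saw the thin offcut after release because heap scraps hid it (it was set down at about x 0.44, y 0.28 m).

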